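Unhook the bracket and put it away in the tilt-out bin

TASK

Tip the tilt-out bin open, take the bracket off the studs it hangs on (slide it gently sideways to the robot's left until it stops, then draw it straight off the leaning board), and put it in the bin. Then push the bin fully shut with the bracket inside, and leave the glue bottle, the tin and the stapler where they stand.

Things in the scene. Friction and masses are not known exactly. Their poses are not given: they have to be found in the camera images.
- bracket: Plain aluminium T-shaped bracket, 0.18 to 0.35 kg, hanging on two hidden studs. Backplate 124 mm wide (its y), 60 high (z), 15 thick (x), with a web in the middle of its front. Origin: middle of the plate's back face, which lies on the board; its x points into the board, y to the robot's left (along the board's y), z up the slope
- bracket_web (a point): Middle of the bracket's web, 37 mm in front (-x) of the bracket's origin; axes as the bracket's. The web is a plate 14 mm thick (y) and 50 mm high (z), standing out to 60 mm from the bracket's back: grip it by its two sides
- bracket_back (a point): Middle of the bracket's back, with two blind keyhole slots, hidden. Wide ends: slide the bracket along its +y by 8 to 26 mm (varies, unseen) to a firm stop, exactly where the stud heads (14 mm wide) stand in the wide ends with 1.5 mm play; there it lifts off along its -x (12 mm clears it). Elsewhere the heads hold it. It slides with under 10 N; over 75 N counts as damage
- board: Fixed plywood board, 230 mm wide, 190 high, leaning back 0.70 rad from upright on a foot, facing the robot and upward. Origin: on the table under the middle of the face; x away from the robot at yaw 0, y left. The middle of the face is 100 mm above the origin, the top edge 173 mm above the table. The studs (64 mm apart) stand near the face's middle, up to 5 mm to either side
- bin_case: Fixed plain wooden case of the tilt-out bin, 150 mm deep (x), 245 wide (y), 165 high, with a closed top. Origin: middle of its underside; its front is the plane x = -75 mm, facing the robot. It stands to the left or the right of the board
- bin (a joint): Tilt of the bin in rad: 0 fully shut, 0.62 tipped fully open towards the robot; starts at 0 to 0.10. Stiff pivot (0.45 Nm, under 6 N at the tab): it stays where it is left
- bin_pivot (a point): Middle of the bin's bottom pivot, a level line along the case's y in the plane of the case's front, 8 mm above the table; fixed to the case, axes as the case's
- bin_tab (a point): Middle of the top edge of the bin's pull tab, on its rear face, 185 mm from the pivot. The tab is the raised middle, 110 mm wide, of the 10 mm thick, 241 mm wide front panel, which else ends 150 mm above the pivot. When shut it rises 28 mm above the case's top: hook it from behind with closed fingers, pushed down over the case's top
- bin_in (a point): Middle of the bin's inner floor, moving with the bin; x to the bin's back, y left, z up from the floor. Inside 126 mm front to back, 210 mm wide; front 143 mm high, sides up to 112, back wall 54. Fully open, the mouth between the tab and the front of the case's top is about 100 mm (x) by 210 mm (y)
- glue_bottle: Glue bottle, 42 x 61 x 164 mm, a bystander. Origin: middle of its underside
- rivet_tin: Low round tin with a reddish lid, 55 mm across, 26 mm high, a bystander. Origin: middle of its underside
- stapler: Stapler, 21 x 89 x 33 mm, a bystander. Origin: middle of its underside
Not all that is in view belongs to the job. Several things have the shape of the bracket; the one meant has the colours described above.

How it is judged:
By the outcome, as a careful person would: the job done as asked, in the order asked, and still so for the second after the job is handed in, with the robot touching nothing.
It also fails if it takes over 69 s, if anything falls off the work surface, if the arm or the gripper's body presses on something with over 40 N, if the wrist force passes 120 N, or if a joint passes its speed limit or range.

ROBOT

A 6-joint arm with a two-finger parallel gripper is mounted at the origin on a cart in front of the work surface, level with it; the furniture and walls round the work are solid. World frame = base frame: x ahead of the robot, y to its left, z up, the work surface at z = 0. Lengths are in m, angles in rad, forces in N, time in s.
With the tool pointing down it reaches from about 0.375 to 0.825 m from the base axis. Payload 5.5 kg.
Tool frame: the origin (TCP) lies at the very end of the fingers, on their centre line; the grasp point (between the pads) lies 19 mm behind it; z points along the fingers, y is the line along which they close (so a half turn about z gives the same grasp; the last joint's range is limited). The gripper opens to 85 mm and grips with 20 to 120 N. Pads are 22 mm wide; open, the fingers measure 114 mm over their backs; the gripper's body (76 mm by 85 mm) begins 54 mm behind the grasp point. The pads swing forward as they close: fully open they stand 13 mm farther back than shut.
Start: joints at [1.301, 0.314, -0.047, 1.21, 0, 1.571], TCP at [0.16, 0.578, 0.201] pointing down, gripper open.
Joint ranges: [-2.67, 2.67], [-0.69, 1.73], [-1.03, 1.25], [-2.08, 2.16], [-1.42, 1.45], [-3.14, 3.14]. Speed limits (rad/s): [2.39, 2.39, 3.01, 3.14, 3.14, 3.14].

INTERFACE

Orientations are given as a unit quaternion [w, x, y, z].
In Python, from bench import * gives the robot as it stands. The module is installed in compiled form; this text tells all that it offers.
- The arm moves only by the shell command python3 -m pendant 'ROWS' [OPENING] [FORCE]. ROWS is JSON, a list of rows, each an object of numbers: "tx", "ty", "tz": the shift along the tool's x, y, z in cm; "turn": the turn about the tool's z in rad. A call has 1 to 8 rows; each row shifts and turns the commanded pose from where the row before left it, along the tool's axes as they then stand; what a row does not reach is not made up. A row lasts 1/10 s, in which the tool goes at most 50 mm and 8.59 degrees, less where a joint would pass 70% of its speed; a pose out of reach is approached as far as the arm can. A call with a gripper value outside its range is refused whole. OPENING is the finger opening in cm, from 0 to 8.54, set as the call begins (- or left out, the last holds). The fingers move at their own pace and stop on an object; FORCE is the grip in N (left out, the last holds). Time passes only in rows, so rows that do not move let the fingers close. It gives the time, the measured TCP pose, the force, the opening and the grip force at its end, in the units of the state.
- get_obs(): the state, without advancing time (a new reading comes with each control period).
- camera(name): name is "side" or "top" or "wrist"; returns the picture (480x640x3 uint8, blue, green, red); there is no depth.
- get_calibration(name): a dict with "K" (3x3 intrinsics, pixels), "k1" (the pictures are not rectified: a ray, as slopes to the right and down, at radius r is drawn at 1 + k1 r^2 times it, then the intrinsics apply), "rvec" (rotation vector, rad) and "tvec" (3), from world to camera coordinates, as OpenCV has them. Camera axes: x right, y down, z forward; pixel columns grow to the right and rows downward; lengths in m; the calibration is good to about 2 mm. A picture is of the moment at which its call begins: read the wrist's pose just before it. get_calibration takes no time and is no camera call; for the wrist camera it gives the pose at the moment of the call.
- sign_off(): hands the job in; it is judged then, once.
The state is a dict: "time": time; "joints": joint angles; "qvel": joint speeds; "effort": joint torques, N m; "position": TCP position; "ee_rot": TCP orientation; "ft_force": force on the tool from outside, world axes, zero at the start; "torque": the same for the moment, N m; "finger_gap": finger opening in m; "gripper_force": force on a finger pad.
Only numpy, scipy, OpenCV 4.12 (cv2) and the standard library are available. Lean on these libraries where they do the work, as an engineer would, in place of code of your own. Each camera call takes 0.05 s, during which the arm holds its last target. There are 200 camera calls.

## Working session

There is one attempt and no reset: what is moved stays moved. The work goes in short steps, Python scripts to look and compute and a shell command to move; the robot and the scene stay as the last step left them, time stands still between calls to the robot, and variables do not carry over. Pictures are saved under pics/ and viewed, at most 10 in all, crops included, and the job is handed in when it is done.

```bash
mkdir -p pics
python3 - <<'E'
from bench import *
import cv2,numpy as np
o=get_obs();print({k:np.round(v,3).tolist() for k,v in o.items()})
for n in ["side","top"]:
    im=camera(n);cv2.imwrite(f"pics/{n}0.png",im)
    c=get_calibration(n);print(n,{k:np.round(v,4).tolist() for k,v in c.items()})
E
```

```text
{'time': 0.0, 'joints': [1.301, 0.314, -0.048, 1.21, -0.0, 1.571], 'qvel': [-0.0, 0.0, -0.001, 0.0, 0.001, -0.001], 'effort': [0.001, -53.959, 33.975, 0.019, 0.0, -0.0], 'position': [0.16, 0.578, 0.2], 'ee_rot': [-0.0, 0.134, 0.991, -0.001], 'ft_force': [-0.404, 0.147, 0.055], 'torque': [-0.035, -0.01, -0.009], 'gripper_force': 0.0, 'finger_gap': 0.086}
side {'K': [[489.4955, 0.0, 320.1041], [0.0, 489.4955, 243.5268], [0.0, 0.0, 1.0]], 'k1': -0.1023, 'rvec': [1.9171, -0.3819, 0.2575], 'tvec': [-0.4904, 0.1601, 1.2801]}
top {'K': [[571.5849, 0.0, 320.8748], [0.0, 571.5849, 234.9566], [0.0, 0.0, 1.0]], 'k1': -0.1841, 'rvec': [1.7397, -2.1452, 0.5867], 'tvec': [0.0488, 0.5052, 1.7468]}
```

View pics/top0.png

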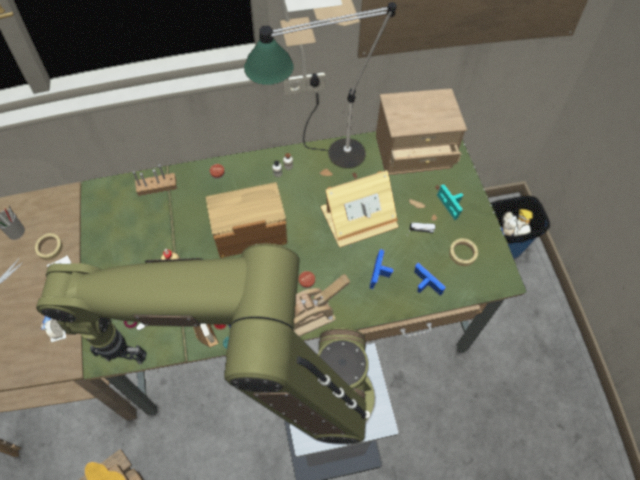

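View pics/side0.png

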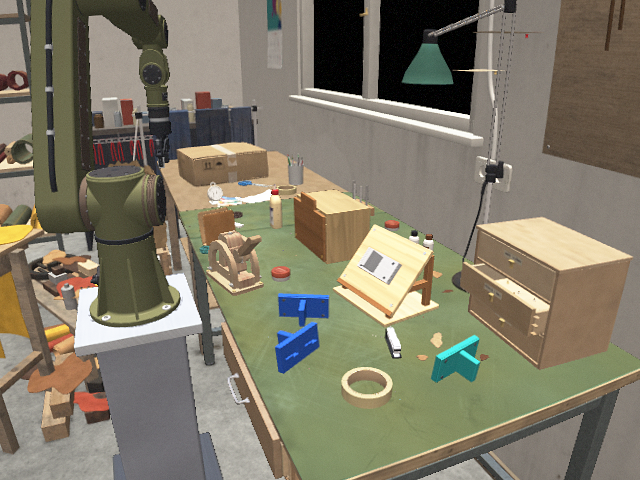

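```bash
cat > h.py <<'E'
from bench import *
import cv2,numpy as np
from scipy.spatial.transform import Rotation as R
def cal(n):
    c=get_calibration(n);return np.array(c["K"]),float(c["k1"]),R.from_rotvec(np.array(c["rvec"]).ravel()).as_matrix(),np.array(c["tvec"]).ravel()
def ray(c,uv):
    K,k1,M,t=c;d=np.linalg.inv(K)@[uv[0],uv[1],1];d=d[:2];s=d.copy()
    for _ in range(30): s=d/(1+k1*(s@s))
    return -M.T@t, M.T@np.array([s[0],s[1],1])
def proj(c,P):
    K,k1,M,t=c;p=M@np.asarray(P,float)+t;s=p[:2]/p[2];s=s*(1+k1*(s@s));return (K@[s[0],s[1],1])[:2]
def onz(c,uv,z):
    o,d=ray(c,uv);return o+d*(z-o[2])/d[2]
def tri(obs):  # list of (cal,uv): point and residual mm
    A=np.zeros((3,3));b=np.zeros(3);L=[]
    for c,uv in obs:
        o,d=ray(c,uv);d/=np.linalg.norm(d);P=np.eye(3)-np.outer(d,d);A+=P;b+=P@o;L.append((o,P))
    x=np.linalg.solve(A,b);return x,max(np.linalg.norm(P@(x-o)) for o,P in L)*1e3
E
python3 - <<'E'
from h import *
t=cv2.imread("pics/top0.png")[170:260,200:410];s=cv2.imread("pics/side0.png")[188:298,290:445]
f=lambda a:cv2.resize(a,None,fx=3,fy=3,interpolation=cv2.INTER_CUBIC)
C=np.zeros((600,640,3),np.uint8);C[:270,:630]=f(t);C[270:600,:465]=f(s);cv2.imwrite("pics/c1.png",C)
K,k,M,tt=cal("wrist");o=get_obs();T=R.from_quat(np.roll(o["ee_rot"],-1)).as_matrix()
print("cam in tool",T.T@(-M.T@tt-o["position"]),"axis",T.T@M[2],"imgx",T.T@M[0],K[0,0])
c=cal("top")
for n,uv,z in [("caseFL",(219,240),.165),("caseBR",(281,185),.165),("board top L",(327,189),.173),("board top R",(388,174),.173),("br",(362,207),.1)]: print(n,onz(c,uv,z).round(3))
E
```

```text
cam in tool [ 0.06478544  0.00113228 -0.17372582] axis [-2.59475543e-01  1.14462885e-04  9.65749672e-01] imgx [1.16360316e-03 9.99999304e-01 1.94112162e-04] 421.5683218151933
caseFL [0.536 0.273 0.165]
caseBR [0.708 0.039 0.165]
board top L [ 0.654 -0.109  0.173]
board top R [ 0.674 -0.329  0.173]
br [ 0.605 -0.225  0.1  ]
```

View pics/c1.png

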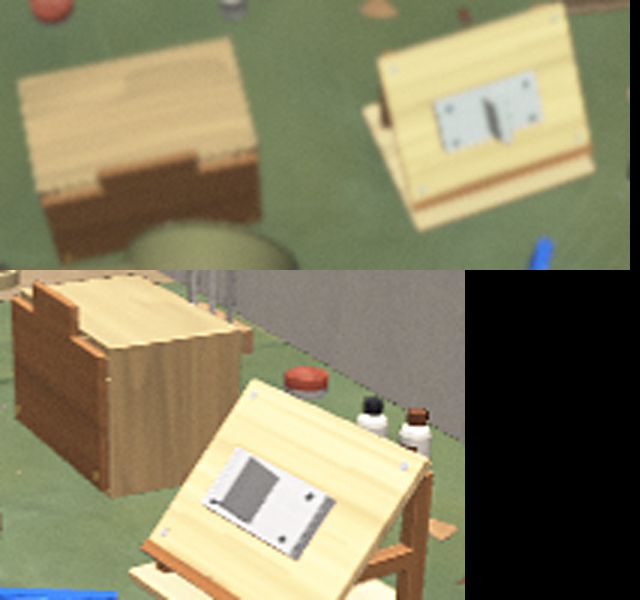

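Run:
```python
from h import *
T=cal("top");S=cal("side")
t=lambda u,v:(200+(u-1)/3,170+(v-1)/3); s=lambda u,v:(290+(u-1)/3,188+(v-271)/3)
P={}
def D(n,a,b):
    x,r=tri([(T,t(*a)),(S,s(*b))]);P[n]=x;print(n,x.round(4),"res",round(r,1))
D("bTL",(378,58),(250,380));D("bTR",(563,3),(430,462));D("bBL",(415,207),(143,547))
D("pTL",(434,100),(240,450));D("pTR",(532,70),(333,503));D("pBR",(542,122),(295,556));D("pBL",(447,152),(205,497))
D("cBR",(231,38),(240,335));D("cFR",(257,153),(107,347));D("cBL",(20,80),(165,276))
for a,b in [("bTL","bTR"),("bTL","bBL"),("pTL","pTR"),("pBL","pBR"),("pTL","pBL"),("cBR","cFR"),("cBR","cBL")]:
    d=P[b]-P[a];print(a,b,np.linalg.norm(d).round(4),"yaw",np.degrees(np.arctan2(d[1],d[0])).round(1))
for n,uv,z in [("cBR",(231,38),.165),("cBL",(20,80),.165),("cFL",(40,192),.165),("cFR",(257,153),.165),("bTL",(378,58),.173),("bTR",(563,3),.173),("bBL",(415,207),.027),("bBR",(593,152),.027)]: print(n,onz(T,t(*uv),z).round(4))
```

```text
bTL [ 0.6512 -0.104   0.171 ] res 4.5
bTR [ 0.6904 -0.3322  0.1673] res 1.2
bBL [ 0.5332 -0.1254  0.0301] res 3.1
pTL [ 0.6113 -0.1615  0.1281] res 3.8
pTR [ 0.6335 -0.2839  0.1223] res 3.0
pBR [ 0.5921 -0.2892  0.0808] res 1.7
pBL [ 0.5692 -0.1689  0.0894] res 1.3
cBR [0.7222 0.0522 0.1595] res 2.8
cFR [0.5669 0.0497 0.1639] res 1.7
cBL [0.7368 0.2944 0.152 ] res 11.6
bTL bTR 0.2316 yaw -80.3
bTL bBL 0.185 yaw -169.7
pTL pTR 0.1245 yaw -79.7
pBL pBR 0.1228 yaw -79.2
pTL pBL 0.0577 yaw -170.1
cBR cFR 0.1553 yaw -179.1
cBR cBL 0.2427 yaw 86.5
cBR [0.7216 0.0518 0.165 ]
cBL [0.7139 0.2953 0.165 ]
cFL [0.5635 0.2897 0.165 ]
cFR [0.5643 0.0502 0.165 ]
bTL [ 0.6552 -0.105   0.173 ]
bTR [ 0.688 -0.331  0.173]
bBL [ 0.5385 -0.1265  0.027 ]
bBR [ 0.5689 -0.352   0.027 ]
```

```bash
python3 -m pendant '[{"tz":-4.5,"turn":-0.14},{"tz":-4.5,"turn":-0.147},{"tx":-2,"ty":-3},{"tx":-2,"ty":-3},{"tx":-2,"ty":-3},{"tx":-2,"ty":-3},{"tx":-2,"ty":-3},{"tx":-2,"ty":-3}]' 0 40
python3 -m pendant '[{"tx":-2,"ty":-3},{"tx":-2,"ty":-3},{"tx":-2,"ty":-3},{"tx":-2,"ty":-3},{"tx":-2,"ty":-3},{"tx":-2,"ty":-3},{"tx":-2,"ty":-3},{}]'
python3 - <<'E'
from h import *
np.save("w1.npy",np.array(cal("wrist"),dtype=object),allow_pickle=True)
cv2.imwrite("pics/w1.png",camera("wrist"))
cv2.imwrite("pics/top1.png",camera("top"))
print(get_obs()["position"],get_obs()["ee_rot"])
E
```

```text
[0.15979888 0.57791811 0.20057269] [-7.54474906e-05  1.34469223e-01  9.90917623e-01 -5.35513943e-04]invalid input
invalid input
```

View pics/w1.png

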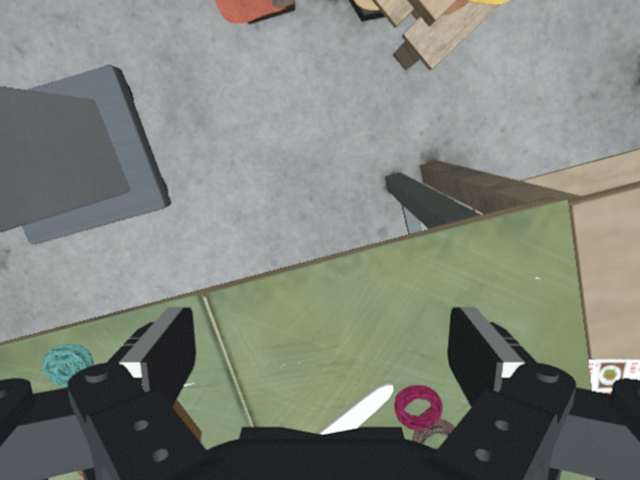

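The wrist view (move refused, arm still at start) shows only the cart and floor at top and the bench edge below, with the fingers at (160,350) and (490,350). I'll retry with complete rows.

```bash
python3 -m pendant '[{"tx":0,"ty":0,"tz":-4.5,"turn":-0.14},{"tx":0,"ty":0,"tz":-4.5,"turn":-0.147},{"tx":-2,"ty":-3,"tz":0,"turn":0},{"tx":-2,"ty":-3,"tz":0,"turn":0},{"tx":-2,"ty":-3,"tz":0,"turn":0},{"tx":-2,"ty":-3,"tz":0,"turn":0},{"tx":-2,"ty":-3,"tz":0,"turn":0},{"tx":-2,"ty":-3,"tz":0,"turn":0}]' 0 40
python3 -m pendant '[{"tx":-2,"ty":-3,"tz":0,"turn":0},{"tx":-2,"ty":-3,"tz":0,"turn":0},{"tx":-2,"ty":-3,"tz":0,"turn":0},{"tx":-2,"ty":-3,"tz":0,"turn":0},{"tx":-2,"ty":-3,"tz":0,"turn":0},{"tx":-2,"ty":-3,"tz":0,"turn":0},{"tx":-2,"ty":-3,"tz":0,"turn":0}]'
```

```text
time: 1.0
position: [0.2835, 0.399, 0.291]
ee_rot: [0.0, -0.009, 1.0, -0.0]
ft_force: [0.9, -0.4, 0.4]
finger_gap: -0.0001
gripper_force: 0.0
time: 1.7
position: [0.4271, 0.1914, 0.2911]
ee_rot: [0.0, -0.009, 1.0, 0.0]
ft_force: [0.9, 0.1, 0.0]
finger_gap: 0.0002
gripper_force: 0.0
```

```bash
python3 -c '
from h import *
import pickle
pickle.dump(cal("wrist"),open("w1.pkl","wb"));cv2.imwrite("pics/w1b.png",camera("wrist"));cv2.imwrite("pics/top1.png",camera("top"))'
python3 -m pendant '[{"tx":0,"ty":-4.4,"tz":-1,"turn":0},{"tx":0,"ty":-4.4,"tz":-1,"turn":0},{"tx":0,"ty":-4.4,"tz":-1,"turn":0},{"tx":0,"ty":-4.4,"tz":-1,"turn":0},{"tx":0,"ty":-4.4,"tz":-1,"turn":0},{"tx":0,"ty":0,"tz":0,"turn":0}]'
python3 -c '
from h import *
import pickle
pickle.dump(cal("wrist"),open("w2.pkl","wb"));b=camera("wrist");cv2.imwrite("pics/w2.png",b)
a=cv2.imread("pics/w1b.png");C=np.zeros((600,800,3),np.uint8)
C[:300,:]=cv2.resize(a[240:480],(800,300));C[300:]=cv2.resize(b[240:480],(800,300));cv2.imwrite("pics/c2.png",C)'
```

```text
time: 2.4
position: [0.4307, -0.0308, 0.3423]
ee_rot: [0.001, -0.005, 1.0, -0.001]
ft_force: [0.2, 0.7, -0.5]
finger_gap: -0.0002
gripper_force: 0.0
```

View pics/c2.png

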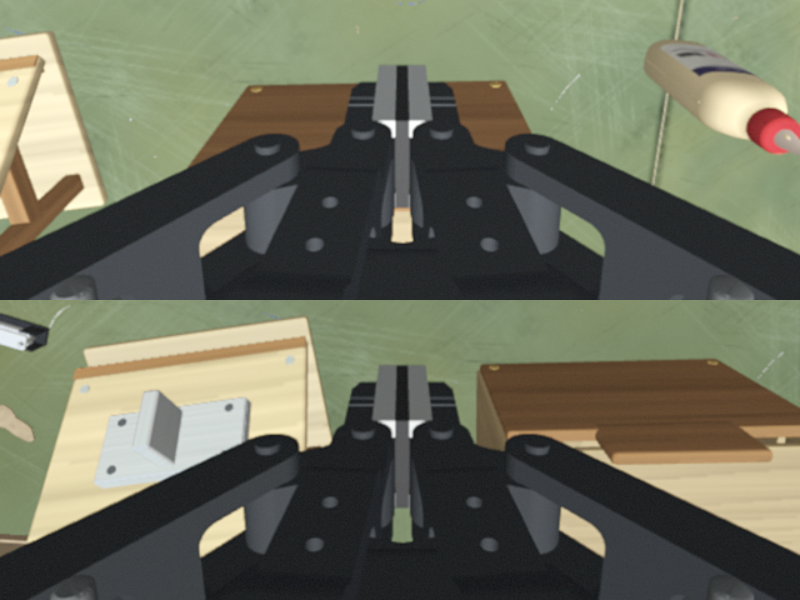

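The top half shows the bin front (rows 80-165) and the glue bottle at (770,130). The bottom half shows the grey bracket on the board, with its web at (155,430), and the bin tab's top edge from (614,461) to (770,461).

Run:
```python
from h import *
import pickle
T=cal("top");S=cal("side");W=pickle.load(open("w2.pkl","rb"))
t=lambda u,v:(T,(200+(u-1)/3,170+(v-1)/3)); s=lambda u,v:(S,(290+(u-1)/3,188+(v-271)/3)); w=lambda u,v:(W,(u/1.25-.1,240+(v-300)/1.25))
P={}
def D(n,*o):
    x,r=tri(o);P[n]=x;print(n,x.round(4),"res",round(r,1))
D("pBR",t(542,122),s(295,556),w(108,413));D("pBL",t(447,152),s(205,497),w(248,400));D("pTR",t(532,70),s(333,503),w(96,487))
d=P["pBL"]-P["pBR"];print("plate yaw",np.arctan2(-d[0],d[1]),np.linalg.norm(d))
d=P["pTR"]-P["pBR"];print("lean",np.arctan2(np.hypot(d[0],d[1]),d[2]),np.linalg.norm(d))
D("bBL",t(415,207),s(143,547),w(306,343))
for n,a,z in [("boardBR",(78,372),.027),("boardBL",(306,341),.027),("panelBot R",(480,365),.008),("panelBot L",(715,360),.008),("tabR",(614,462),.193),("tabL",(770,461),.193),("tab rear R",(614,462),.190)]:
    print(n,onz(*w(*a),z).round(4))
D("tabR",t(197,155),w(614,462));D("tabL",t(102,178),w(770,461))
cv2.imwrite("pics/c3.png",cv2.resize(cv2.imread("pics/w2.png")[280:410,50:215],None,fx=4.5,fy=4.5,interpolation=cv2.INTER_CUBIC))
```

```text
pBR [ 0.5896 -0.2912  0.0824] res 3.0
pBL [ 0.5702 -0.1669  0.088 ] res 2.5
pTR [ 0.6333 -0.2849  0.1237] res 3.9
plate yaw 0.1548428808698858 0.1259427114157179
lean 0.8180929088358451 0.06042563089359682
bBL [ 0.535  -0.1239  0.0293] res 4.0
boardBR [ 0.5711 -0.3501  0.027 ]
boardBL [ 0.5358 -0.123   0.027 ]
panelBot R [0.5662 0.0517 0.008 ]
panelBot L [0.5575 0.2912 0.008 ]
tabR [0.5632 0.1174 0.193 ]
tabL [0.5606 0.2235 0.193 ]
tab rear R [0.5651 0.1188 0.19  ]
tabR [0.5591 0.1158 0.1954] res 2.3
tabL [0.5542 0.22   0.195 ] res 4.5
```

View pics/c3.png

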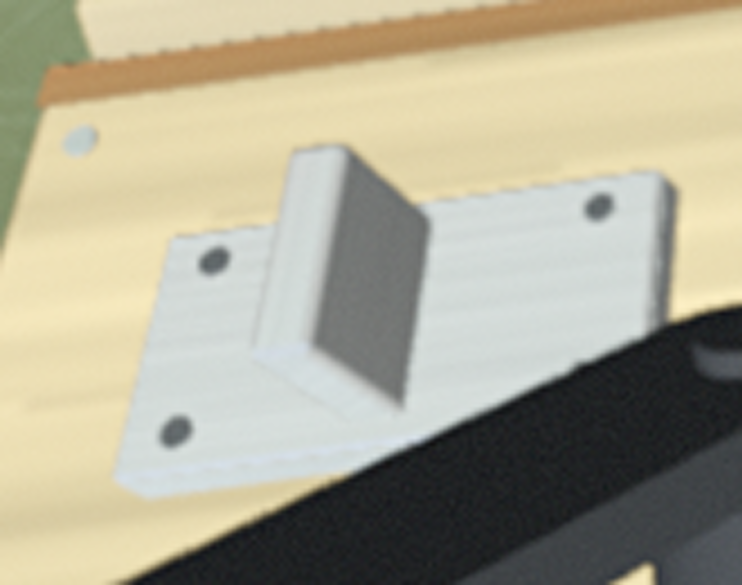

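The crop shows the plain aluminium bracket, its web's outer edge at (300,240) and its plate spanning (120,480) to (670,180). The lookalikes in the top picture are blue at (380,268) and (430,278) and teal at (450,200). The bare-metal one on the board at (362,207) is the one meant. Now the tab: its rear face is at about x 0.561, with its middle at y 0.17.

```bash
python3 -m pendant '[{"tx":-2.5,"ty":3.3,"tz":1.6,"turn":0},{"tx":-2.5,"ty":3.3,"tz":1.6,"turn":-0.02},{"tx":-2.5,"ty":3.3,"tz":1.6,"turn":0},{"tx":-2.5,"ty":3.3,"tz":1.6,"turn":0},{"tx":-2.5,"ty":3.3,"tz":1.6,"turn":0},{"tx":-2.6,"ty":3.4,"tz":1.6,"turn":0},{"tx":0,"ty":0,"tz":0,"turn":0}]'; python3 -c '
from h import *
o=get_obs();print(o["position"])
b=camera("wrist");cv2.imwrite("pics/w3.png",b);s=camera("side");cv2.imwrite("pics/s3.png",s)
C=np.zeros((420,800,3),np.uint8);C[:,:400]=cv2.resize(s[150:255,260:360],(400,420));C[:300,400:]=cv2.resize(b,(400,300));cv2.imwrite("pics/c4.png",C)'
```

```text
time: 3.15
position: [0.5748, 0.1821, 0.2405]
ee_rot: [-0.003, -0.022, 1.0, 0.0]
ft_force: [0.5, 0.3, -0.6]
finger_gap: 0.0003
gripper_force: 0.0
[0.57477506 0.18209078 0.24048102]
```

View pics/c4.png

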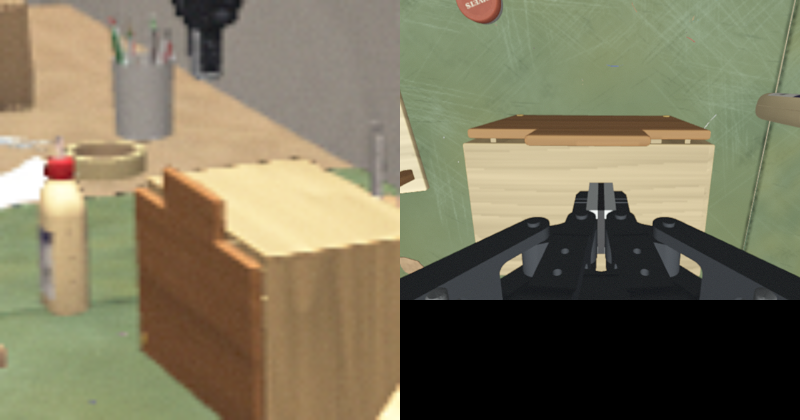

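The fingers stand above the case top behind the tab. In the wrist crop the tab's rear edge runs (527,146) to (650,146) and the case's front top edge runs (465,143) to (714,143).

Run:
```python
from h import *
import pickle
W=cal("wrist");W2=pickle.load(open("w2.pkl","rb"))
w=lambda u,v:((u-400)*1.6,v*1.6)
for n,a,z in [("tabR",(527,146),.193),("tabL",(650,146),.193),("caseR",(464.5,143.5),.165),("caseL",(714,143.5),.165)]: print(n,onz(W,w(*a),z).round(4))
for a,b in [((527,146),(614,462)),((650,146),(770,461))]: print(tri([(W,w(*a)),(W2,(b[0]/1.25,240+(b[1]-300)/1.25))]))
```

```text
tabR [0.5662 0.1146 0.193 ]
tabL [0.5617 0.2221 0.193 ]
caseR [0.5733 0.0458 0.165 ]
caseL [0.563 0.29  0.165]
(array([0.56392807, 0.11607849, 0.19507604]), np.float64(1.8735113747814107))
(array([0.5606737 , 0.22225598, 0.19414392]), np.float64(0.8309955916124251))
```

```bash
python3 -m pendant '[{"tx":-0.6,"ty":-1.3,"tz":0,"turn":0},{"tx":0,"ty":0,"tz":3,"turn":0},{"tx":0,"ty":0,"tz":2,"turn":0},{"tx":0,"ty":0,"tz":1,"turn":0},{"tx":0,"ty":0,"tz":0.9,"turn":0},{"tx":0,"ty":0,"tz":0,"turn":0}]'
```

```text
time: 3.85
position: [0.5814, 0.1628, 0.176]
ee_rot: [-0.0, -0.018, 1.0, -0.0]
ft_force: [0.2, 0.1, 1.2]
finger_gap: 0.0003
gripper_force: 0.0
```

```bash
python3 -m pendant '[{"tx":0.8,"ty":0,"tz":0.2,"turn":0},{"tx":0.8,"ty":0,"tz":0.1,"turn":0},{"tx":0.8,"ty":0,"tz":0,"turn":0},{"tx":0.8,"ty":0,"tz":0,"turn":0},{"tx":0,"ty":0,"tz":0,"turn":0}]'
```

```text
time: 4.35
position: [0.5485, 0.1625, 0.1736]
ee_rot: [0.0, -0.019, 1.0, 0.0]
ft_force: [0.9, -0.3, -0.2]
finger_gap: -0.0001
gripper_force: 0.0
```

```bash
python3 -m pendant '[{"tx":1,"ty":0,"tz":0.25,"turn":0},{"tx":1,"ty":0,"tz":0.3,"turn":0},{"tx":1,"ty":0,"tz":0.4,"turn":0},{"tx":1,"ty":0,"tz":0.45,"turn":0},{"tx":1,"ty":0,"tz":0.5,"turn":0},{"tx":0.8,"ty":0,"tz":0.5,"turn":0},{"tx":0.5,"ty":0,"tz":0.3,"turn":0},{"tx":0,"ty":0,"tz":0,"turn":0}]'
```

```text
time: 5.15
position: [0.4857, 0.1599, 0.1456]
ee_rot: [-0.0, -0.019, 1.0, -0.0]
ft_force: [-0.8, 0.0, 0.2]
finger_gap: 0.0001
gripper_force: 0.0
```

```bash
python3 -m pendant '[{"tx":0.5,"ty":0,"tz":0.3,"turn":0},{"tx":0.4,"ty":0,"tz":0.2,"turn":0}]';python3 -m pendant '[{"tx":0.3,"ty":0,"tz":0,"turn":0}]'
```

```text
time: 5.35
position: [0.4778, 0.1598, 0.141]
ee_rot: [0.0, -0.019, 1.0, 0.0]
ft_force: [0.2, -0.9, 0.2]
finger_gap: 0.0002
gripper_force: 0.0
time: 5.45
position: [0.4743, 0.1595, 0.1408]
ee_rot: [-0.0, -0.019, 1.0, -0.0]
ft_force: [0.5, -0.8, -0.0]
finger_gap: 0.0003
gripper_force: 0.0
```

No force at all, so I'll check that the bin is moving.

```bash
python3 -c '
from h import *
b=camera("wrist");s=camera("side");
C=np.zeros((420,800,3),np.uint8);C[:,:400]=cv2.resize(s[150:255,260:360],(400,420));C[:300,400:]=cv2.resize(b,(400,300));cv2.imwrite("pics/c5.png",C)'
```

```text
(no output)
```

View pics/c5.png

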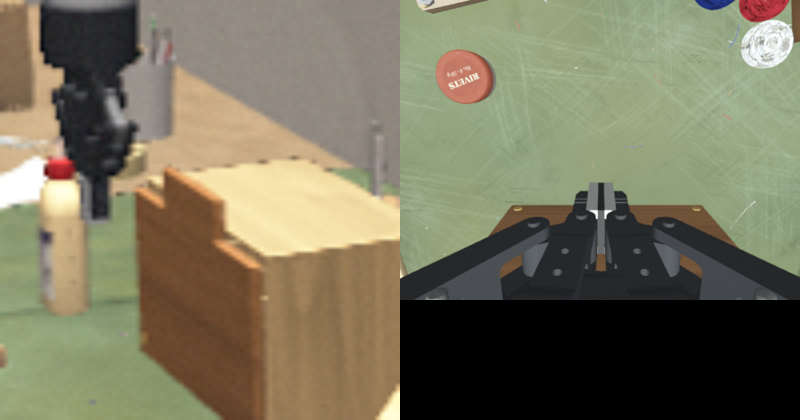

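The bin has not moved. The tab is at the same place in the side crop, (165,168) to (222,203), and the fingers are now in front of the panel. I'll check tab and tip heights in the side view.

Run:
```python
from h import *
S=cal("side");W=cal("wrist")
def onx(c,uv,x):
    o,d=ray(c,uv);return o+d*(x-o[0])/d[0]
for x in (.555,.565):
  for a in [(165,168),(222,203)]: print(x,onx(S,(260+a[0]/4,150+a[1]/4),x).round(4))
p=get_obs()["position"];print(p)
q=proj(S,p);print("tip crop",(q[0]-260)*4,(q[1]-150)*4)
for P in [(.5814,.1628,.174),(.563,.1628,.174),(.563,.116,.193),(.563,.222,.193)]:
  q=proj(S,P);print(P,((q-[260,150])*4).round(0))
q=proj(W,p);print("tip wrist crop",q[0]/1.6+400,q[1]/1.6)
a=cv2.imread("pics/s3.png");b=camera("side");d=np.abs(a.astype(int)-b).sum(2)[195:300,294:330];print(d.mean(),d.max())
```

```text
0.555 [0.555  0.2191 0.1889]
0.555 [0.555  0.0946 0.1931]
0.565 [0.565  0.2463 0.1809]
0.565 [0.565  0.1195 0.1852]
[0.47441086 0.15957174 0.14110013]
tip crop 96.04743979784757 256.47664169558004
(0.5814, 0.1628, 0.174) [221. 200.]
(0.563, 0.1628, 0.174) [199. 203.]
(0.563, 0.116, 0.193) [221. 195.]
(0.563, 0.222, 0.193) [173. 161.]
tip wrist crop 599.4612734505279 177.12033618192095
6.967195767195768 33
```

Run:
```python
from h import *
S=cal("side");o=get_obs();p=np.array(o["position"]);s=camera("side");cv2.imwrite("pics/s6.png",s)
g=s.max(2)
for u in range(278,292): print(u,g[194:222,u])
for dz in (0,.01,.02,.03): print(dz,proj(S,p+[0,0,dz]).round(1))
b=cv2.imread("pics/w3.png") if False else camera("wrist")
print(b[270:330:3,320-24:320+25:8].max(2))
```

```text
278 [161 240 255 255 255 255 255 249 237 226 205 205 205 202 202 202 198 199
 200 194 174 191 189 193 193 191 169 182]
279 [168 117 227 243 255 255 248 237 225 210 179 202 199 197 198 195 195 194
 193 192 193 188 187 188 185 188 182 183]
280 [143  94  83 118 114 106 111 129 151 146 116 168 177 177 175 171 175 174
 176 177 178 176 173 174 174 172 174 172]
281 [117 124 126 134 118 117 114 110 110 112 100 123 134 130 130 135 145 150
 142 152 151 149 151 149 150 149 147 150]
282 [ 50  95  96 120 124 119 123 123 123 121 128 137 136 144 140 149 155 153
 143 141 141 138 138 142 138 141 143 139]
283 [ 31  33  31  32  28  23  35  39  36  26  72 137 147 156 153 164 166 167
 162 162 154 156 157 156 149 161 162 159]
284 [ 35  41  47  55  43  41  41  56  51  35  65 140 143 158 156 165 163 166
 167 156 159 156 152 156 149 161 156 159]
285 [ 34  38  41  62  42  49  36  60  63  31  82 141 151 157 150 161 162 166
 164 159 157 153 157 152 152 155 159 162]
286 [ 30  34  31  42  29  37  36  32  43  30  91 140 151 157 155 161 159 163
 163 153 152 155 152 152 151 154 159 156]
287 [101 123 123 131 139  99 
[... 557 characters left out ...]
153 157]
0 [284.1 214.1]
0.01 [284. 211.]
0.02 [283.9 208. ]
0.03 [283.8 204.9]
[[166 166 166 164 163 162 162]
 [165 163 166 164 164 163 163]
 [166 165 164 165 164 162 162]
 [164 165 166 163 164 162 162]
 [165 166 165 165 161 163 160]
 [166 165 166 165 162 162 159]
 [165 164 164 162 163 162 159]
 [165 152 154 143 150 148 162]
 [166 126 122  35 126 125 163]
 [165 125 126  38 129 127 162]
 [163 124 125  36 129 124 160]
 [165 125 124  38 128 126 161]
 [ 63 127 124  39 128 127  61]
 [ 47 125 125  37 128 124  35]
 [ 41 124 123  37 125 125  42]
 [ 42 123 125  38 125 123  49]
 [ 85 126 125  36 124 126  89]
 [ 39 126 125  40 122 122  79]
 [100 126 126  37 123 125 116]
 [ 41 124 123  33 124 124 113]]
```

Run:
```python
from h import *
S=cal("side")
for f,p in [("side0",(.16,.578,.2005)),("s3",(.5748,.1821,.2405)),("s6",(.4744,.1596,.1411))]:
    g=cv2.imread(f"pics/{f}.png").max(2);q=proj(S,p);q2=proj(S,np.add(p,[0,0,.03]));print(f,q.round(1),q2.round(1))
    u,v=int(round(q[0])),int(round(q[1]))
    sub=g[v-30:v+8:2,u-12:u+13:2];print(v-30);print(sub)
```

```text
side0 [165.3 176.4] [164.4 168.3]
146
[[106  44  53  47  39  41  39  32  37  65  73  65  68]
 [101  40  43  40  46  72  36  32  42  59  72  63  71]
 [ 87  61  80  65  45  72  27  32  76  58  71  60 145]
 [ 62  55  68  57  53  69  50  50  81  61  74  63 103]
 [ 47  52  78  79  48  38  37  43  76  59  78  68 109]
 [ 43  66  30  34  28  29  40  40  78  64  81  68 103]
 [ 48  70  79  31  29 152  35  44  60  64  82  69  90]
 [ 51  64  83  34  33 146  40  43 133 202 201 196 172]
 [ 49  63 202  36  52  92  25  29 202 199 194 193 172]
 [ 45  59  92  32  71  98 209 200 198 197 204 203 209]
 [ 50  45  68  82  27 101 202 200 201 198 200 203 209]
 [ 49  45  73 102 207 203 205 203 199 192 196 195 199]
 [103  46  77  76 206 199 200 198 197 201 203 202 199]
 [119  44  81  75 140 200 196 196 200 200 202 202 201]
 [132 145  76  75  72 219 206 205 209 205 200 199 204]
 [102 137 156  49  62 153 202 197 192 195 196 195 200]
 [160 141  87  45  53  85 199 193 199 198 206 203 200]
 [140 162  56  37  45  93 158 193 192 195 196 199 203]
 [135 170  60  39  59  80 103 197 194 196 195 200 200]]
s3 [310.9 178.5]
[... 1445 characters left out ...]
55  83  96  47  31 209 206 205 181 185]
 [255 255 255 255 114 124  43  29 192 108 161 127 243]
 [252 254 254 255 111 123  41  36 153 152 152 111 110]
 [240 247 240 237 151 123  51  43 152 149 154 105 116]
 [203 219 213 205 116 128  65  91 147 151 159 106 108]
 [199 211 204 205 177 136 143 151 156 159 159 113 109]
 [101 212 200 202 175 140 156 155 152 158 162 115 110]
 [103 211 202 198 175 155 163 159 158 161 160 117 110]
 [181 205 200 200 176 143 167 163 159 151 153 119 108]
 [177 201 193 174 178 141 159 152 149 149 151 119 113]
 [174 202 197 189 173 138 152 152 154 152 154 118 110]
 [141 197 195 193 174 138 149 151 149 151 155 115 101]
 [157 197 193 169 174 143 156 159 154 152 155 122  97]]
```

The visible fingertip sits about 30 mm above the reported TCP in both closed views (side rows 204 against 214 and 169 against 178.5), so the fingers swept over the tab. I'll correct by +30 mm and repeat.

```bash
python3 -m pendant '[{"tx":0,"ty":0,"tz":-4,"turn":0},{"tx":0,"ty":0,"tz":-4,"turn":0},{"tx":-4,"ty":0.3,"tz":0,"turn":0},{"tx":-4,"ty":0.2,"tz":0,"turn":0},{"tx":-2.9,"ty":0,"tz":0,"turn":0},{"tx":0,"ty":0,"tz":3.5,"turn":0},{"tx":0,"ty":0,"tz":2.5,"turn":0},{"tx":0,"ty":0,"tz":0,"turn":0}]';python3 -m pendant '[{"tx":0,"ty":0,"tz":0.6,"turn":0},{"tx":0,"ty":0,"tz":0.6,"turn":0},{"tx":0,"ty":0,"tz":0,"turn":0}]'
```

```text
time: 6.5
position: [0.5811, 0.1678, 0.1571]
ee_rot: [-0.003, -0.018, 1.0, -0.001]
ft_force: [-0.6, -1.0, 0.2]
finger_gap: 0.0001
gripper_force: 0.0
time: 6.8
position: [0.5838, 0.1688, 0.1496]
ee_rot: [0.0, -0.019, 1.0, 0.0]
ft_force: [-0.2, -0.7, -0.3]
finger_gap: -0.0004
gripper_force: 0.0
```

```bash
python3 -m pendant '[{"tx":0,"ty":0,"tz":0.4,"turn":0},{"tx":0,"ty":0,"tz":0.4,"turn":0},{"tx":0,"ty":0,"tz":0,"turn":0}]';python3 -m pendant '[{"tx":0.8,"ty":0,"tz":0,"turn":0},{"tx":0.8,"ty":0,"tz":0,"turn":0},{"tx":0.8,"ty":0,"tz":0,"turn":0}]'
```

```text
time: 7.1
position: [0.5832, 0.1686, 0.1408]
ee_rot: [-0.0, -0.019, 1.0, -0.0]
ft_force: [-1.0, 0.8, 0.3]
finger_gap: 0.0002
gripper_force: 0.0
time: 7.4
position: [0.5596, 0.1678, 0.1414]
ee_rot: [0.001, -0.019, 1.0, 0.0]
ft_force: [4.5, 0.8, -1.8]
finger_gap: -0.0002
gripper_force: 1.8
```

```bash
python3 -m pendant '[{"tx":1,"ty":0,"tz":0.2,"turn":0},{"tx":1,"ty":0,"tz":0.25,"turn":0},{"tx":1,"ty":0,"tz":0.3,"turn":0},{"tx":1,"ty":0,"tz":0.4,"turn":0},{"tx":1,"ty":0,"tz":0.45,"turn":0},{"tx":1,"ty":0,"tz":0.5,"turn":0},{"tx":0.7,"ty":0,"tz":0.4,"turn":0}]'; python3 -m pendant '[{"tx":0.5,"ty":0,"tz":0.3,"turn":0},{"tx":0.4,"ty":0,"tz":0.2,"turn":0}]'
```

```text
time: 8.1
position: [0.491, 0.1653, 0.1154]
ee_rot: [-0.001, -0.019, 1.0, 0.0]
ft_force: [1.6, 1.6, 2.4]
finger_gap: -0.0001
gripper_force: 1.4
time: 8.3
position: [0.4832, 0.1649, 0.1106]
ee_rot: [-0.0, -0.019, 1.0, -0.0]
ft_force: [3.5, 1.1, 0.1]
finger_gap: -0.0001
gripper_force: 1.3
```

```bash
python3 -m pendant '[{"tx":0.4,"ty":0,"tz":0.1,"turn":0},{"tx":0.3,"ty":0,"tz":0.1,"turn":0}]'; python3 -m pendant '[{"tx":0.3,"ty":0,"tz":0.1,"turn":0},{"tx":0.2,"ty":0,"tz":0,"turn":0}]'
```

```text
time: 8.5
position: [0.4815, 0.1649, 0.1105]
ee_rot: [0.005, -0.018, 1.0, -0.0]
ft_force: [16.1, 0.1, 1.6]
finger_gap: -0.0001
gripper_force: 7.0
time: 8.7
position: [0.4811, 0.1651, 0.1113]
ee_rot: [0.009, -0.018, 1.0, -0.0]
ft_force: [23.2, -1.0, 2.3]
finger_gap: -0.0001
gripper_force: 9.9
```

The bin is at its open stop (23 N, then relaxing). Now over to the bracket, checking the web's position first.

```bash
python3 - <<'E'
from h import *
import pickle
W2=pickle.load(open("w2.pkl","rb"));c=np.array([.5845,-.2287,.1197]);ps=.155
n=np.array([-.765*np.cos(ps),-.765*np.sin(ps),.644]);u=np.array([.644*np.cos(ps),.644*np.sin(ps),.765])
for k,a in ((1,(286,351)),(-1,(318,148))):
    P=c+.023*n+k*.025*u;uv=np.array([50+a[0]/4.5,280+a[1]/4.5]);print(P.round(4),proj(W2,P).round(1),uv.round(1),onz(W2,uv,P[2]).round(4))
E
python3 -m pendant '[{"tx":-1.2,"ty":0,"tz":-1,"turn":0},{"tx":0,"ty":0,"tz":-5,"turn":-0.04},{"tx":0,"ty":0,"tz":-5,"turn":-0.04},{"tx":0,"ty":0,"tz":0,"turn":-0.038},{"tx":-0.2,"ty":-4,"tz":0,"turn":0},{"tx":-0.2,"ty":-4,"tz":0,"turn":0},{"tx":-0.2,"ty":-4,"tz":0,"turn":0},{"tx":-0.2,"ty":-4,"tz":0,"turn":0}]' 4.5 40
python3 -m pendant '[{"tx":-0.3,"ty":-4,"tz":0,"turn":0},{"tx":-0.3,"ty":-4,"tz":0,"turn":0},{"tx":-0.3,"ty":-4,"tz":0,"turn":0},{"tx":-0.3,"ty":-4,"tz":0,"turn":0},{"tx":-0.3,"ty":-4,"tz":0,"turn":0},{"tx":-0.3,"ty":-4,"tz":0,"turn":0},{"tx":0,"ty":0,"tz":0,"turn":0}]'
```

```text
[ 0.583  -0.2289  0.1536] [112.5 361.2] [113.6 358. ] [ 0.5795 -0.2275  0.1536]
[ 0.5512 -0.2339  0.1154] [122.  313.8] [120.7 312.9] [ 0.5502 -0.2351  0.1154]
time: 9.5
position: [0.5152, 0.0067, 0.2175]
ee_rot: [-0.001, -0.078, 0.997, 0.0]
ft_force: [0.1, -0.1, -0.8]
finger_gap: 0.0449
gripper_force: 0.0
time: 10.2
position: [0.5706, -0.2303, 0.2166]
ee_rot: [-0.001, -0.075, 0.997, -0.0]
ft_force: [0.8, -0.2, -0.6]
finger_gap: 0.045
gripper_force: 0.0
```

```bash
python3 -m pendant '[{"tx":-1.0,"ty":0,"tz":2,"turn":0},{"tx":0,"ty":0,"tz":3,"turn":0},{"tx":0,"ty":0,"tz":2.5,"turn":0},{"tx":0,"ty":0,"tz":0,"turn":0}]'
python3 -c '
from h import *
b=camera("wrist");s=camera("side");cv2.imwrite("pics/w7.png",b);cv2.imwrite("pics/s7.png",s)
C=np.zeros((600,800,3),np.uint8);C[:360,:480]=cv2.resize(s[200:320,330:490],(480,360),interpolation=cv2.INTER_CUBIC);C[300:,400:]=cv2.resize(b,(400,300));cv2.imwrite("pics/c7.png",C);print(get_obs()["position"],get_obs()["ee_rot"])'
```

```text
time: 10.6
position: [0.5773, -0.2227, 0.1387]
ee_rot: [-0.004, -0.078, 0.997, 0.002]
ft_force: [-0.2, 0.2, -0.1]
finger_gap: 0.045
gripper_force: 0.0
[ 0.58011083 -0.22389539  0.14289061] [-9.76813058e-04 -7.76976051e-02  9.96976350e-01  5.34842983e-04]
```

View pics/c7.png

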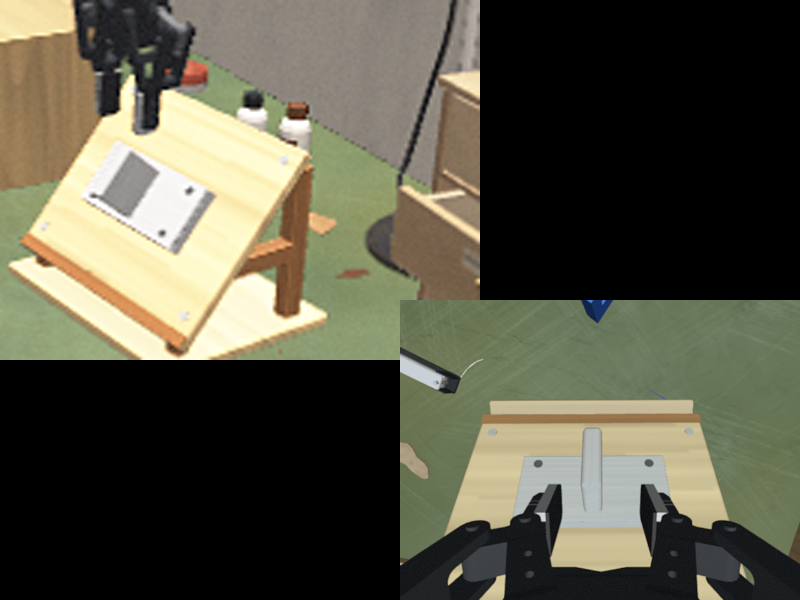

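The wrist view shows the web between the open fingers, at columns 583-601 against a finger centre of 601, aligned in yaw. The side crop shows the fingers above the web at (140,120). I'll compute the remaining offset.

Run:
```python
from h import *
W=cal("wrist");o=get_obs();p=o["position"];T=R.from_quat(np.roll(o["ee_rot"],-1)).as_matrix()
w=lambda u,v:((u-400)*1.6,(v-300)*1.6)
for a,z in [((592.5,430),.1154),((592,500),.1536),((592,488),.1536)]:
    P=onz(W,w(*a),z);print(P.round(4),"tool",(T.T@(P-p)).round(4))
```

```text
[ 0.5529 -0.2338  0.1154] tool [ 0.0284 -0.0056  0.0275]
[ 0.5932 -0.227   0.1536] tool [-0.0124 -0.0051 -0.0107]
[ 0.5846 -0.2283  0.1536] tool [-0.0038 -0.005  -0.0107]
```

```bash
python3 -m pendant '[{"tx":-0.1,"ty":-0.5,"tz":0,"turn":0},{"tx":0,"ty":0,"tz":2,"turn":0},{"tx":0,"ty":0,"tz":2,"turn":0},{"tx":0,"ty":0,"tz":1.2,"turn":0},{"tx":0,"ty":0,"tz":0,"turn":0}]';python3 -m pendant '[{"tx":0,"ty":0,"tz":0.5,"turn":0},{"tx":0,"ty":0,"tz":0.5,"turn":0},{"tx":0,"ty":0,"tz":0,"turn":0}]'
```

```text
time: 11.2
position: [0.5821, -0.2293, 0.0904]
ee_rot: [-0.001, -0.077, 0.997, 0.0]
ft_force: [0.0, -0.0, 0.6]
finger_gap: 0.0448
gripper_force: 0.0
time: 11.5
position: [0.5827, -0.2295, 0.0811]
ee_rot: [-0.0, -0.078, 0.997, -0.0]
ft_force: [0.3, -0.4, -0.0]
finger_gap: 0.0453
gripper_force: 0.0
```

```bash
python3 -m pendant '[{"tx":0,"ty":0,"tz":0,"turn":0},{"tx":0,"ty":0,"tz":0,"turn":0},{"tx":0,"ty":0,"tz":0,"turn":0},{"tx":0,"ty":0,"tz":0,"turn":0},{"tx":0,"ty":0,"tz":0,"turn":0}]' 0.8 50
```

```text
time: 12.0
position: [0.583, -0.2294, 0.0816]
ee_rot: [0.0, -0.078, 0.997, -0.0]
ft_force: [-1.2, 0.4, 5.0]
finger_gap: 0.0131
gripper_force: 49.1
```

```bash
python3 -m pendant '[{"tx":0,"ty":0.2,"tz":0,"turn":0},{"tx":0,"ty":0.2,"tz":0,"turn":0},{"tx":0,"ty":0.2,"tz":0,"turn":0}]';python3 -m pendant '[{"tx":0,"ty":0.2,"tz":0,"turn":0},{"tx":0,"ty":0.1,"tz":0,"turn":0}]';python3 -m pendant '[{"tx":0,"ty":0.15,"tz":0,"turn":0},{"tx":0,"ty":0.15,"tz":0,"turn":0}]'
```

```text
time: 12.3
position: [0.582, -0.2242, 0.0815]
ee_rot: [0.0, -0.077, 0.997, -0.001]
ft_force: [-0.1, -4.1, 5.1]
finger_gap: 0.0135
gripper_force: 49.3
time: 12.5
position: [0.5812, -0.2204, 0.0813]
ee_rot: [-0.0, -0.078, 0.997, -0.0]
ft_force: [-1.6, -1.3, 3.7]
finger_gap: 0.0134
gripper_force: 49.1
time: 12.7
position: [0.5796, -0.2171, 0.0802]
ee_rot: [-0.001, -0.077, 0.997, 0.0]
ft_force: [-3.0, -2.4, -0.2]
finger_gap: 0.0137
gripper_force: 48.6
```

```bash
python3 -m pendant '[{"tx":-0.03,"ty":0.15,"tz":0,"turn":0},{"tx":0,"ty":0.15,"tz":0,"turn":0}]';python3 -m pendant '[{"tx":0,"ty":0.15,"tz":0,"turn":0},{"tx":0,"ty":0.15,"tz":0,"turn":0}]'
```

```text
time: 12.9
position: [0.5792, -0.2145, 0.0803]
ee_rot: [-0.001, -0.077, 0.997, 0.0]
ft_force: [-5.0, -2.1, 1.0]
finger_gap: 0.0135
gripper_force: 48.8
time: 13.1
position: [0.5788, -0.2115, 0.0804]
ee_rot: [-0.001, -0.077, 0.997, 0.0]
ft_force: [-5.3, -3.0, 2.1]
finger_gap: 0.0131
gripper_force: 48.8
```

```bash
python3 -m pendant '[{"tx":0,"ty":0.15,"tz":0,"turn":0},{"tx":0,"ty":0.15,"tz":0,"turn":0}]';python3 -m pendant '[{"tx":0,"ty":0.15,"tz":0,"turn":0},{"tx":0,"ty":0.15,"tz":0,"turn":0}]'
```

```text
time: 13.3
position: [0.5786, -0.2108, 0.0806]
ee_rot: [-0.001, -0.077, 0.997, -0.002]
ft_force: [-3.9, -11.7, 1.5]
finger_gap: 0.0134
gripper_force: 49.0
time: 13.5
position: [0.5785, -0.2107, 0.081]
ee_rot: [-0.001, -0.076, 0.997, -0.005]
ft_force: [-4.6, -19.3, 0.2]
finger_gap: 0.0135
gripper_force: 48.9
```

```bash
python3 -m pendant '[{"tx":0,"ty":-0.3,"tz":0,"turn":0},{"tx":0,"ty":0,"tz":0,"turn":0}]' 0.8 70;python3 -m pendant '[{"tx":0.23,"ty":0,"tz":-0.19,"turn":0},{"tx":0.23,"ty":0,"tz":-0.19,"turn":0}]'
```

```text
time: 13.7
position: [0.5789, -0.2109, 0.0808]
ee_rot: [-0.001, -0.077, 0.997, -0.002]
ft_force: [-4.1, -8.6, 1.6]
finger_gap: 0.0133
gripper_force: 68.9
time: 13.9
position: [0.5761, -0.2111, 0.0845]
ee_rot: [0.0, -0.077, 0.997, -0.002]
ft_force: [2.8, -5.8, -5.1]
finger_gap: 0.0129
gripper_force: 68.2
```

```bash
python3 -m pendant '[{"tx":0.23,"ty":0,"tz":-0.19,"turn":0},{"tx":0.23,"ty":0,"tz":-0.19,"turn":0}]';python3 -m pendant '[{"tx":0.38,"ty":0,"tz":-0.32,"turn":0},{"tx":0.38,"ty":0,"tz":-0.32,"turn":0}]'
```

```text
time: 14.1
position: [0.5712, -0.2103, 0.0882]
ee_rot: [0.0, -0.077, 0.997, -0.0]
ft_force: [0.9, 0.2, -2.2]
finger_gap: 0.013
gripper_force: 68.6
time: 14.3
position: [0.5625, -0.2105, 0.0947]
ee_rot: [-0.0, -0.078, 0.997, 0.001]
ft_force: [0.1, -0.1, -3.1]
finger_gap: 0.0129
gripper_force: 68.6
```

```bash
python3 -m pendant '[{"tx":1.5,"ty":0,"tz":-1.3,"turn":0},{"tx":1.5,"ty":0,"tz":-1.3,"turn":0},{"tx":0,"ty":0,"tz":-3,"turn":0.05},{"tx":0,"ty":0,"tz":-3,"turn":0.06},{"tx":0,"ty":0,"tz":-3,"turn":0},{"tx":0,"ty":2,"tz":0,"turn":0},{"tx":0.1,"ty":3,"tz":0,"turn":0},{"tx":0.1,"ty":3.8,"tz":0,"turn":0}]';python3 -m pendant '[{"tx":0.1,"ty":3.8,"tz":0,"turn":0},{"tx":0.1,"ty":3.8,"tz":0,"turn":0},{"tx":0.2,"ty":3.8,"tz":0,"turn":0},{"tx":0.2,"ty":3.8,"tz":0,"turn":0},{"tx":0.2,"ty":3.8,"tz":0,"turn":0},{"tx":0,"ty":3.8,"tz":0,"turn":0},{"tx":0,"ty":0,"tz":0,"turn":0}]'
```

```text
time: 15.1
position: [0.5273, -0.1276, 0.2113]
ee_rot: [0.0, -0.022, 1.0, 0.0]
ft_force: [0.5, 0.6, -3.2]
finger_gap: 0.013
gripper_force: 68.7
time: 15.8
position: [0.5084, 0.1036, 0.2111]
ee_rot: [-0.0, -0.025, 1.0, 0.001]
ft_force: [0.1, 0.1, -2.5]
finger_gap: 0.0135
gripper_force: 69.2
```

```bash
python3 -m pendant '[{"tx":0,"ty":3.1,"tz":0,"turn":0},{"tx":0,"ty":3.1,"tz":0,"turn":0},{"tx":0,"ty":0,"tz":2.5,"turn":0},{"tx":0,"ty":0,"tz":2,"turn":0},{"tx":0,"ty":0,"tz":1.5,"turn":0},{"tx":0,"ty":0,"tz":0,"turn":0}]'; python3 -m pendant '[{"tx":0,"ty":0,"tz":1,"turn":0},{"tx":0,"ty":0,"tz":1,"turn":0},{"tx":0,"ty":0,"tz":0,"turn":0}]'; python3 -m pendant '[{"tx":0,"ty":0,"tz":0.8,"turn":0},{"tx":0,"ty":0,"tz":0,"turn":0}]'
```

```text
time: 16.4
position: [0.5043, 0.1604, 0.1489]
ee_rot: [-0.002, -0.023, 1.0, -0.001]
ft_force: [0.2, -0.2, -3.0]
finger_gap: 0.013
gripper_force: 69.6
time: 16.7
position: [0.5058, 0.1609, 0.13]
ee_rot: [-0.001, -0.022, 1.0, -0.0]
ft_force: [-0.4, -0.4, -2.1]
finger_gap: 0.013
gripper_force: 69.7
time: 16.9
position: [0.506, 0.1611, 0.1223]
ee_rot: [-0.0, -0.023, 1.0, -0.0]
ft_force: [-0.9, -1.3, -2.9]
finger_gap: 0.0133
gripper_force: 69.7
```

```bash
python3 -m pendant '[{"tx":0,"ty":0,"tz":0.7,"turn":0},{"tx":0,"ty":0,"tz":0,"turn":0}]'; python3 -m pendant '[{"tx":0,"ty":0,"tz":0.5,"turn":0},{"tx":0,"ty":0,"tz":0,"turn":0}]'; python3 -m pendant '[{"tx":0,"ty":0,"tz":0.5,"turn":0},{"tx":0,"ty":0,"tz":0,"turn":0}]'
```

```text
time: 17.1
position: [0.506, 0.1611, 0.1153]
ee_rot: [-0.001, -0.023, 1.0, -0.0]
ft_force: [-1.1, 0.1, -3.0]
finger_gap: 0.013
gripper_force: 69.7
time: 17.3
position: [0.5066, 0.1613, 0.1107]
ee_rot: [0.0, -0.023, 1.0, 0.0]
ft_force: [-0.7, 1.2, -2.2]
finger_gap: 0.0132
gripper_force: 69.8
time: 17.5
position: [0.5092, 0.1617, 0.107]
ee_rot: [0.003, -0.022, 1.0, 0.0]
ft_force: [6.3, -0.1, -1.1]
finger_gap: 0.0131
gripper_force: 70.1
```

```bash
python3 -m pendant '[{"tx":0,"ty":0,"tz":0,"turn":0},{"tx":0,"ty":0,"tz":0,"turn":0},{"tx":0,"ty":0,"tz":0,"turn":0},{"tx":0,"ty":0,"tz":0,"turn":0}]' 4.5 40; python3 -m pendant '[{"tx":0,"ty":0,"tz":-2,"turn":0},{"tx":0,"ty":0,"tz":-4,"turn":0},{"tx":0,"ty":0,"tz":-4,"turn":0},{"tx":3,"ty":0,"tz":-3,"turn":0},{"tx":3.5,"ty":0,"tz":0,"turn":0},{"tx":3.5,"ty":0,"tz":0,"turn":0},{"tx":0,"ty":0,"tz":0,"turn":0}]'; python3 -c '
from h import *
b=camera("wrist");t=camera("top");s=camera("side");cv2.imwrite("pics/w9.png",b);cv2.imwrite("pics/t9.png",t)
C=np.zeros((600,800,3),np.uint8);C[:360,:480]=cv2.resize(b,(480,360));C[:360,480:]=cv2.resize(s[150:270,260:367],(320,360));C[360:,:]=cv2.resize(t[170:260,150:450],(800,240));cv2.imwrite("pics/c9.png",C)'
```

```text
time: 17.9
position: [0.5062, 0.1612, 0.106]
ee_rot: [-0.0, -0.023, 1.0, -0.0]
ft_force: [-0.4, -0.5, -0.1]
finger_gap: 0.0446
gripper_force: 0.0
time: 18.6
position: [0.4029, 0.1562, 0.2364]
ee_rot: [-0.001, -0.023, 1.0, -0.0]
ft_force: [0.3, -0.1, -0.3]
finger_gap: 0.0453
gripper_force: 0.0
```

View pics/c9.png

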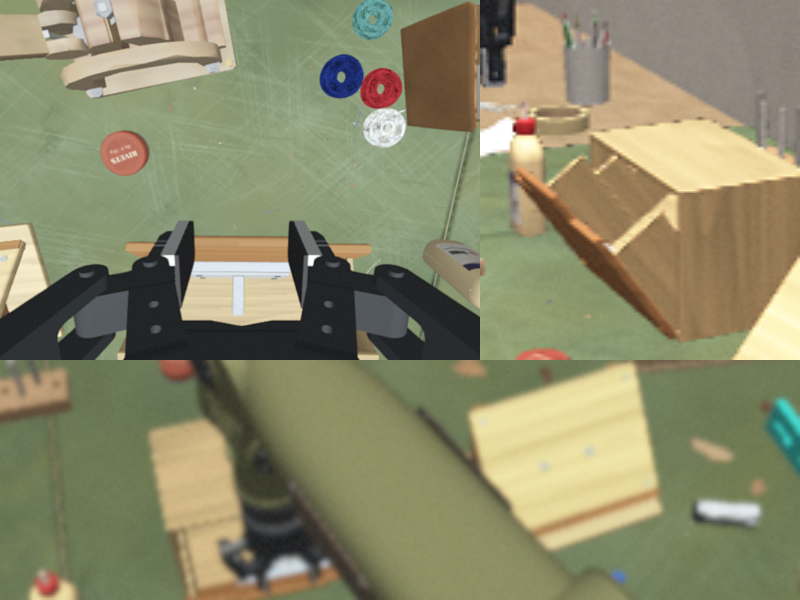

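The bin is fully open with the bracket inside, its web at wrist crop (238,295). The board is bare and the stapler (725,512), tin (124,152) and glue bottle are untouched. Now to shut it.

```bash
python3 -m pendant '[{"tx":0,"ty":0.5,"tz":4,"turn":0},{"tx":0,"ty":0,"tz":4,"turn":0},{"tx":0,"ty":0,"tz":3.5,"turn":0},{"tx":0,"ty":0,"tz":2,"turn":0},{"tx":-1.5,"ty":0,"tz":0,"turn":0},{"tx":-1.5,"ty":0,"tz":0,"turn":0},{"tx":-1,"ty":0,"tz":0,"turn":0}]' 0 40; python3 -m pendant '[{"tx":-1,"ty":0,"tz":0,"turn":0},{"tx":-1,"ty":0,"tz":-0.4,"turn":0},{"tx":-1,"ty":0,"tz":-0.4,"turn":0}]'
```

```text
time: 19.45
position: [0.4487, 0.1641, 0.1023]
ee_rot: [0.0, -0.022, 1.0, 0.0]
ft_force: [-8.0, 0.3, 5.5]
finger_gap: -0.0002
gripper_force: 3.4
time: 19.75
position: [0.4779, 0.1651, 0.1104]
ee_rot: [0.0, -0.022, 1.0, 0.0]
ft_force: [-2.8, -0.7, 2.3]
finger_gap: -0.0001
gripper_force: 1.9
```

Pushing as expected; on to shut.

```bash
python3 -m pendant '[{"tx":-0.8,"ty":0,"tz":-0.4,"turn":0},{"tx":-0.8,"ty":0,"tz":-0.3,"turn":0},{"tx":-0.8,"ty":0,"tz":-0.3,"turn":0},{"tx":-0.8,"ty":0,"tz":-0.2,"turn":0},{"tx":-0.8,"ty":0,"tz":-0.2,"turn":0}]'; python3 -m pendant '[{"tx":-0.7,"ty":0,"tz":-0.1,"turn":0},{"tx":-0.7,"ty":0,"tz":-0.1,"turn":0}]';python3 -m pendant '[{"tx":-0.5,"ty":0,"tz":0,"turn":0},{"tx":-0.5,"ty":0,"tz":0,"turn":0}]'
```

```text
time: 20.25
position: [0.5171, 0.1667, 0.1234]
ee_rot: [0.0, -0.023, 1.0, -0.0]
ft_force: [-2.5, -0.7, 1.4]
finger_gap: -0.0001
gripper_force: 1.1
time: 20.45
position: [0.5309, 0.1674, 0.1252]
ee_rot: [0.0, -0.023, 1.0, 0.0]
ft_force: [-2.5, -0.4, 1.8]
finger_gap: -0.0001
gripper_force: 0.9
time: 20.65
position: [0.5406, 0.1679, 0.125]
ee_rot: [-0.0, -0.023, 1.0, 0.0]
ft_force: [-1.8, 0.1, 0.5]
finger_gap: -0.0004
gripper_force: 0.8
```

```bash
python3 -m pendant '[{"tx":-0.4,"ty":0,"tz":0,"turn":0},{"tx":-0.3,"ty":0,"tz":0,"turn":0}]';python3 -m pendant '[{"tx":-0.4,"ty":0,"tz":0,"turn":0},{"tx":-0.3,"ty":0,"tz":0,"turn":0}]'
```

```text
time: 20.85
position: [0.5465, 0.1681, 0.1249]
ee_rot: [-0.001, -0.023, 1.0, 0.0]
ft_force: [-10.4, -0.4, 7.1]
finger_gap: 0.0001
gripper_force: 5.1
time: 21.05
position: [0.546, 0.168, 0.1241]
ee_rot: [-0.007, -0.023, 1.0, 0.0]
ft_force: [-33.0, -1.4, 23.7]
finger_gap: -0.0002
gripper_force: 16.4
```

```bash
python3 -m pendant '[{"tx":1.5,"ty":0,"tz":0,"turn":0},{"tx":4,"ty":0,"tz":0,"turn":0},{"tx":4,"ty":0,"tz":0,"turn":0},{"tx":2,"ty":0,"tz":-4,"turn":0},{"tx":0,"ty":0,"tz":-4,"turn":0},{"tx":0,"ty":0,"tz":-4,"turn":0},{"tx":0,"ty":0,"tz":0,"turn":0}]'
python3 - <<'E'
from h import *
a=cv2.imread("pics/s3.png");b=camera("side");cv2.imwrite("pics/s10.png",b)
A=a[180:260,292:332];B=b[180:260,292:332];d=np.abs(A.astype(int)-B).sum(2);print(d.mean(),(d>60).sum(),np.argwhere(d>60)[:8].tolist())
for n,I in(("s3",a),("s10",b)):
    print(n,[np.abs(np.diff(I[v,285:335].astype(int).sum(1))).argsort()[-3:][::-1]+285 for v in (195,200,215,225)])
S=cal("side")
# expected tab front-top right corner for tilt th
for th in (0,.02,.05,.1):
    r=np.array([.568-.185*np.sin(th),.116,.008+.185*np.cos(th)]);print(th,proj(S,r).round(1))
# bystanders unchanged?
a0=cv2.imread("pics/side0.png")
for n,(y,x) in {"bottle":(210,275),"tin":(272,281),"stapler":(343,394)}.items(): print(n,np.abs(a0[y-16:y+16,x-9:x+9].astype(int)-b[y-16:y+16,x-9:x+9]).sum(2).mean())
E
```

```text
time: 21.75
position: [0.4427, 0.1645, 0.2508]
ee_rot: [0.005, -0.023, 1.0, 0.002]
ft_force: [1.5, 0.5, 0.3]
finger_gap: -0.0005
gripper_force: 0.0
14.18625 133 [[11, 10], [11, 11], [11, 12], [12, 8], [12, 9], [12, 10], [12, 12], [13, 10]]
s3 [array([300, 297, 305]), array([300, 315, 297]), array([319, 320, 323]), array([294, 325, 321])]
s10 [array([301, 297, 306]), array([301, 316, 298]), array([294, 320, 321]), array([294, 326, 325])]
0 [316.8 198.5]
0.02 [315.7 198.7]
0.05 [314.  198.9]
0.1 [311.3 199.5]
bottle 6.961805555555555
tin 7.916666666666667
stapler 5.994791666666667
```

```bash
python3 -c '
from bench import *
print(sign_off())'
```

```text
the job is handed in; nothing more can be done
None
```

I tipped the bin open, slid the bracket 19 mm to its stop, drew it off and put it in the bin, pushed the bin shut to a firm stop (about 40 N), and handed the job in at about 22 s; no check shows the glue bottle, tin or stapler moved, but my first try to open the bin passed over the tab, and full shut was judged from the stop position and side view to about 2 mm at the tab.

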